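# Set the hold-down weights on a copper sheet, in order

### The job

Clamp the copper sheet for chasing: with a fingertip, gently press the coloured caps of the hold-down weights fully home, first the red one, then the yellow, then the blue; each stays down by itself. Leave the white cap up, do not lift or shift the weights, and leave the brass punch, hammer and pencil as they are.

Things in the scene. Friction and masses are not known exactly. Their poses are not given: they have to be found in the camera images.
- block: Black steel bench block, fixed, 250 (x) by 350 (y) by 40 mm high, with a 3 mm chased copper sheet fixed on it: the sheet's top is 43 mm above the table. Origin: centre of the underside, on the table; z up.
- weight_red: Loose dark steel hold-down weight with the red cap: a round puck, diameter 56 mm, 34 mm high, about 0.5 to 0.75 kg, standing on the copper sheet. Origin: centre of its underside, z up.
- cap_red (a point): Centre of the top face of the red plunger cap (to be pushed down): a flat red disc, diameter 28 mm, 11 mm thick, in the middle of its weight. It moves down with the plunger; raised, its top face is 50 mm above the underside of the weight, fully down 40 mm (6 mm above the steel).
- plunger_red (a joint): How far the red plunger is pushed down, in m: 0 raised, 0.010 fully home on a rubber-padded stop, which yields about 1 mm per 7 N of further push (it settles back to 0.010) and should be met gently: more than 40 N would mark the sheet. A friction fit of about 3 N: it slides under a steady push and stays where it is left; no spring. It starts raised, or up to 2 mm down.
- weight_yellow: Loose dark steel hold-down weight with the yellow cap: a round puck, diameter 56 mm, 34 mm high, about 0.5 to 0.75 kg, standing on the copper sheet. Origin: centre of its underside, z up.
- cap_yellow (a point): Centre of the top face of the yellow plunger cap (to be pushed down): a flat yellow disc, diameter 28 mm, 11 mm thick, in the middle of its weight. It moves down with the plunger; raised, its top face is 50 mm above the underside of the weight, fully down 40 mm (6 mm above the steel).
- plunger_yellow (a joint): How far the yellow plunger is pushed down, in m: 0 raised, 0.010 fully home on a rubber-padded stop, which yields about 1 mm per 7 N of further push (it settles back to 0.010) and should be met gently: more than 40 N would mark the sheet. A friction fit of about 3 N: it slides under a steady push and stays where it is left; no spring. It starts raised, or up to 2 mm down.
- weight_blue: Loose dark steel hold-down weight with the blue cap: a round puck, diameter 56 mm, 34 mm high, about 0.5 to 0.75 kg, standing on the copper sheet. Origin: centre of its underside, z up.
- cap_blue (a point): Centre of the top face of the blue plunger cap (to be pushed down): a flat blue disc, diameter 28 mm, 11 mm thick, in the middle of its weight. It moves down with the plunger; raised, its top face is 50 mm above the underside of the weight, fully down 40 mm (6 mm above the steel).
- plunger_blue (a joint): How far the blue plunger is pushed down, in m: 0 raised, 0.010 fully home on a rubber-padded stop, which yields about 1 mm per 7 N of further push (it settles back to 0.010) and should be met gently: more than 40 N would mark the sheet. A friction fit of about 3 N: it slides under a steady push and stays where it is left; no spring. It starts raised, or up to 2 mm down.
- weight_white: Loose dark steel hold-down weight with the white cap: a round puck, diameter 56 mm, 34 mm high, about 0.5 to 0.75 kg, standing on the copper sheet. Origin: centre of its underside, z up.
- cap_white (a point): Centre of the top face of the white plunger cap (to be left alone): a flat white disc, diameter 28 mm, 11 mm thick, in the middle of its weight. It moves down with the plunger; raised, its top face is 50 mm above the underside of the weight, fully down 40 mm (6 mm above the steel).
- plunger_white (a joint): How far the white plunger is pushed down, in m: 0 raised, 0.010 fully home on a rubber-padded stop, which yields about 1 mm per 7 N of further push (it settles back to 0.010) and should be met gently: more than 40 N would mark the sheet. A friction fit of about 3 N: it slides under a steady push and stays where it is left; no spring. It starts raised, or up to 2 mm down.
- doming_punch: Loose upright brass doming punch on the copper sheet among the weights, 62 mm high, 26 mm across its foot, 20 mm at the top. Origin: centre of its underside. To be left standing.
- hammer: Loose hammer, about 240 mm long, lying on the table beside the block on the robot's right. Origin: middle of the underside; x along the handle towards the head.
- pencil: Loose red pencil, 176 mm long, 8 mm thick, lying on the table beside the block on the robot's left. Origin: underside, middle of its length; x towards the point.
Not all that is in view belongs to the job. What is shaped like the weight_white but turquoise is not meant.

How it is judged (in metres and radians):
On the way, in this order (a step that is already met when the one before it is completed fails the run):
1. the red cap is pressed home (more than 8 of 10 mm) while yellow and blue are still up (less than 5 mm) (value of joint plunger_red above 0.008 m and value of joint each of plunger_yellow, plunger_blue below 0.005 m), for 0.1 s.
2. then the yellow cap is pressed home, red still home, blue still up (value of joint each of plunger_red, plunger_yellow above 0.008 m and value of joint plunger_blue below 0.005 m), for 0.1 s.
3. then the blue cap is pressed home, red and yellow still home (value of joint each of plunger_red, plunger_yellow, plunger_blue above 0.008 m), for 0.1 s.
At the end, for the whole second after the job is handed in: The red, yellow and blue plungers are each pushed down more than 8 of their 10 mm, the white one less than 5 mm; all four weights stand at rest within 12 mm of where they started; the brass punch is upright, and it, the hammer and the pencil are within 15 mm of where they started (all of step 3 and value of joint plunger_white below 0.005 m and distance of each of weight_red, weight_yellow, weight_blue, weight_white from where it was at the start of the episode below 0.012 m and linear speed of each of weight_red, weight_yellow, weight_blue, weight_white below 0.02 m/s and angle between doming_punch's own z axis and vertical below 0.15 rad and distance of each of doming_punch, hammer, pencil from where it was at the start of the episode below 0.015 m); the robot touches nothing.
It fails at once if the white cap is pushed down 5 mm or more (value of joint plunger_white above 0.005 m).
It fails at once if a weight is shifted by more than 12 mm (distance of any of weight_red, weight_yellow, weight_blue, weight_white from where it was at the start of the episode above 0.012 m).
It fails at once if a weight is lifted more than 6 mm off the sheet (z of any of weight_red, weight_yellow, weight_blue, weight_white in the frame of block above 0.049 m).
It fails at once if a weight or its cap is pressed with more than 40 N by the robot (contact force between any of the fingers, the arm and weight_red above 40 N or contact force between any of the fingers, the arm and weight_yellow above 40 N or contact force between any of the fingers, the arm and weight_blue above 40 N or contact force between any of the fingers, the arm and weight_white above 40 N).
It fails at once if the brass punch, hammer or pencil is moved by more than 15 mm, or the punch tipped over (distance of any of doming_punch, hammer, pencil from where it was at the start of the episode above 0.015 m or angle between doming_punch's own z axis and vertical above 0.3 rad).
It also fails if it takes over 38 s, if anything falls off the work surface, if the arm or the gripper's body presses on something with over 40 N, if the wrist force passes 120 N, or if a joint passes its speed limit or range.

### The arm

A 6-joint arm with a two-finger parallel gripper is mounted at the origin on the work surface. World frame = base frame: x ahead of the robot, y to its left, z up, the work surface at z = 0. Lengths are in m, angles in degrees, forces in N, time in s.
With the tool pointing down it reaches from about 0.375 to 0.9 m from the base axis. Payload 3.1 kg.
Tool frame: the origin (TCP) lies between the finger pads; the fingertips stand 11 mm ahead of it and the grasp point (between the pads) lies 8 mm behind it; z points along the fingers, y is the line along which they close (so a half turn about z gives the same grasp; the last joint's range is limited). The gripper opens to 87 mm and grips with 3 to 60 N. Pads are 19 mm wide; open, the fingers measure 117 mm over their backs; the gripper's body (75 mm by 190 mm) begins 51 mm behind the grasp point.
Start: joints at [56.923, 30.224, 82.088, -0, 67.689, -10.227], TCP at [0.243, 0.576, 0.234] pointing down, gripper open.
Joint ranges: [-176.69, 176.69], [-43.24, 126.21], [12.49, 139.97], [-82, 262], [0, 151.66], [-163.58, 163.58]. Speed limits (degrees/s): [159.86, 159.86, 180, 180, 180, 180].

### API

Orientations are given as a 3x3 rotation matrix whose columns are the frame's x, y, z axes.
In Python, from rig import bot, viewer, workorder, models gives the robot as it stands.
- The arm moves only by the shell command python3 -m jog 'ROWS'. ROWS is JSON, a list of rows, each a list of 7 numbers: the opening, from 0 (shut) to 1 (fully open), then the shift along the tool's x, y, z in m, then the turn, a rotation vector about the tool's x, y, z in degrees. In form: [[claw, x, y, z, ax, ay, az], ...]. A call has 1 to 20 rows; each row is the pose to reach, as a shift and turn from the pose commanded when the call began, along the tool's axes at that moment; what a row does not reach only later rows make up. A row lasts 1/8 s, in which the tool goes at most 62.5 mm and 10.7 degrees, less where a joint would pass 70% of its speed; a pose out of reach is approached as far as the arm can. A call with a gripper value outside its range is refused whole. The fingers move at their own pace and stop on an object; the grip force is fixed at half the most. Time passes only in rows, so rows that repeat a pose let the fingers close. It gives the time, the measured TCP pose, the force, the opening and the grip force at its end, in the units of the state.
- bot.read_state(): the state, without advancing time (a new reading comes with each control period).
- viewer.capture(name): name is "scene" or "top"; returns (picture, depth): 420x560x3 uint8, blue, green, red; 420x560 float32, m along the optical axis (not along the pixel's ray), 0 where there is no reading.
- viewer.camera_info(name): a dict with "fx", "fy", "cx", "cy" (pixels), "world_to_cam" (4x4, takes a point from world to camera coordinates). Camera axes: x right, y down, z forward; pixel columns grow to the right and rows downward; lengths in m; the calibration is good to about 2 mm. A picture is of the moment at which its call begins. camera_info takes no time and is no camera call.
- workorder.hand_in(): hands the job in; it is judged then, once.
Trained networks look in the newest picture that a camera, given by its name, has taken for a name from the list of things; names that differ only in an ending like _2 or _b are one class to them, and where a whole thing is asked for, a point or a joint stands for the part that bears it (a point fixed in the world has none). Each returns a list of dicts, best first, with "p" (0 to 1); they miss things now and then, are a little off and sometimes report something else, mostly with a low value. They report only what shows in the picture. A call takes as long as a camera call. They do not tell look-alikes from the thing itself.
- models.outline_of(camera, thing): "mask" (420x560 bool, what is visible of it).
- models.tip_of(camera, thing): "xyz" ([x, y, z] in m, in world coordinates, good to about 4 mm: a listed point, or the origin of a listed thing).
The state is a dict: "time_s": time; "joint_positions": joint angles; "qvel": joint speeds; "tau": joint torques, N m; "position": TCP position; "tcp_rot": TCP orientation; "force": force on the tool from outside, world axes, zero at the start; "moment": the same for the moment, N m; "opening": opening from 0.0 (shut) to 1.0 (fully open); "grasp_force": force on a finger pad.
Only numpy, scipy, OpenCV 4.12 (cv2) and the standard library are available. Lean on these libraries where they do the work, as an engineer would, in place of code of your own. Each camera call takes 0.05 s, during which the arm holds its last target. There are 200 camera calls.

## Working session

There is one attempt and no reset: what is moved stays moved. The work goes in short steps, Python scripts to look and compute and a shell command to move; the robot and the scene stay as the last step left them, time stands still between calls to the robot, and variables do not carry over. Pictures are saved under pics/ and viewed, at most 10 in all, crops included, and the job is handed in when it is done.

```bash
mkdir -p pics; cat > h.py <<'E'
import numpy as np, cv2
from rig import bot, viewer, workorder, models
def uv(cam,P):
    c=viewer.camera_info(cam); q=np.array(c["world_to_cam"])@np.r_[P,1]
    return c["fx"]*q[0]/q[2]+c["cx"], c["fy"]*q[1]/q[2]+c["cy"]
def xyz(cam,mask,depth):
    c=viewer.camera_info(cam); v,u=np.nonzero(mask&(depth>0)); d=depth[v,u]
    p=np.c_[(u-c["cx"])/c["fx"]*d,(v-c["cy"])/c["fy"]*d,d,np.ones(len(d))]
    return (np.linalg.inv(np.array(c["world_to_cam"]))@p.T).T[:,:3]
E
python3 - <<'E'
from h import *
for n in("top","scene"):
    im,d=viewer.capture(n); cv2.imwrite(f"pics/{n}0.png",im)
    for t in("cap_red","cap_yellow","cap_blue","cap_white","doming_punch"):
        for r in models.tip_of(n,t)[:3]: print(n,t,round(r["p"],2),np.round(r["xyz"],3),np.round(uv(n,r["xyz"])))
s=bot.read_state();print(s["time_s"],s["position"],s["tcp_rot"],s["force"])
E
```

```text
top cap_yellow 0.62 [ 0.627 -0.167  0.09 ] [364. 166.]
top cap_yellow 0.28 [ 0.568 -0.078  0.001] [320. 201.]
top cap_blue 0.43 [0.513 0.029 0.089] [275. 218.]
top cap_white 0.56 [ 0.379 -0.243  0.049] [399. 281.]
top cap_white 0.55 [ 0.506 -0.191  0.09 ] [377. 221.]
top cap_white 0.42 [ 0.541 -0.354 -0.001] [439. 212.]
top doming_punch 0.58 [ 0.567 -0.081  0.043] [323. 197.]
scene cap_red 0.57 [0.614 0.022 0.092] [277. 261.]
scene cap_red 0.46 [ 0.572 -0.079 -0.002] [224. 279.]
scene cap_yellow 0.69 [ 0.628 -0.163  0.091] [175. 282.]
scene cap_yellow 0.3 [0.509 0.033 0.046] [275. 233.]
scene cap_blue 0.58 [0.507 0.032 0.096] [273. 216.]
scene cap_white 0.65 [ 0.374 -0.238  0.047] [142. 202.]
scene cap_white 0.49 [ 0.503 -0.193  0.093] [158. 230.]
scene doming_punch 0.82 [ 0.562 -0.079  0.044] [222. 262.]
0.6 [0.24265371 0.57594092 0.23356158] [[-9.21530405e-01  3.88306209e-01  7.40053834e-06]
 [ 3.88306209e-01  9.21530405e-01 -3.73262969e-06]
 [-8.26922438e-06 -5.66056765e-07 -1.00000000e+00]] [-0.33792988 -0.78595261  0.24381164]
```

View pics/top0.png

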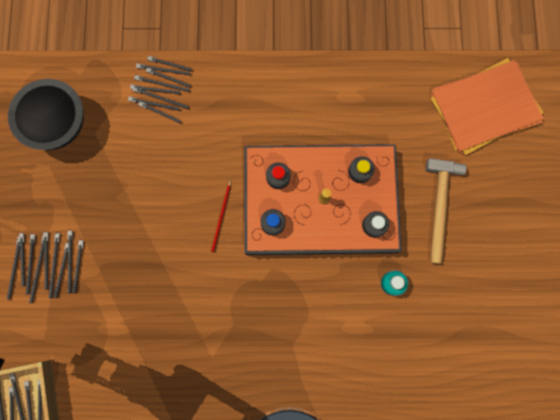

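View pics/scene0.png

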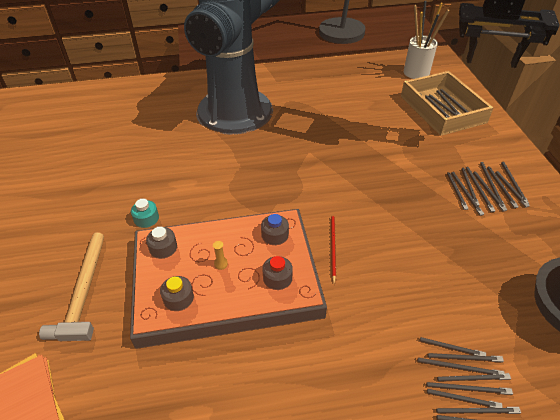

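The top view shows red at (279,172), yellow (363,167), blue (274,220), white (378,222), the punch at (326,195), and the turquoise look-alike at (397,283), off the block. Possible confusions are the red pencil (222,215) and the yellow brass punch; neither is a disc on a dark puck. Next I'll measure the caps by colour and depth.

```bash
python3 - <<'E'
from h import *
G={"red":(.614,.022),"yellow":(.627,-.165),"blue":(.510,.030),"white":(.505,-.192)}
R={"red":[(0,8),(172,180)],"yellow":[(24,35)],"blue":[(105,130)]}
s=bot.read_state();T=np.array(s["tcp_rot"]);p=np.array(s["position"])
crops=[]
for n in("top","scene"):
    im,d=viewer.capture(n); h=cv2.cvtColor(im,cv2.COLOR_BGR2HSV)
    for c,g in G.items():
        u,v=map(int,uv(n,[*g,.093])); m=np.zeros(d.shape,bool); m[v-14:v+15,u-14:u+15]=1
        k=(h[...,1]>150)&(h[...,2]>90)
        k&=(np.any([(h[...,0]>=a)&(h[...,0]<=b) for a,b in R[c]],0) if c in R else True) if c in R else np.ones_like(k)
        if c=="white": k=(h[...,1]<60)&(h[...,2]>130)
        P=xyz(n,m&k,d); P=P[P[:,2]>np.percentile(P[:,2],80)-.004]
        print(n,c,len(P),np.round(P.mean(0),4),"mid",np.round((P.min(0)+P.max(0))/2,4),"ext",np.round(np.ptp(P,axis=0),3),"toolshift",np.round(T.T@(P.mean(0)-p),3))
    a=im[130:265,230:420] if n=="top" else im[190:345,120:345]
    crops.append(cv2.resize(a,(560,290),interpolation=cv2.INTER_CUBIC))
cv2.imwrite("pics/crop.png",np.vstack(crops))
E
```

```text
top red 102 [0.6127 0.0206 0.0929] mid [0.6128 0.0206 0.0939] ext [0.025 0.024 0.008] toolshift [-0.557 -0.368  0.141]
top yellow 108 [ 0.6266 -0.1649  0.0912] mid [ 0.6261 -0.1652  0.0914] ext [0.025 0.025 0.007] toolshift [-0.642 -0.534  0.142]
top blue 118 [0.5078 0.0333 0.0913] mid [0.5081 0.0328 0.0922] ext [0.027 0.026 0.007] toolshift [-0.455 -0.397  0.142]
top white 113 [ 0.503  -0.1933  0.0916] mid [ 0.5032 -0.1927  0.0924] ext [0.027 0.026 0.007] toolshift [-0.539 -0.608  0.142]
scene red 161 [0.6163 0.0208 0.0918] mid [0.6149 0.0208 0.0917] ext [0.028 0.027 0.006] toolshift [-0.56  -0.366  0.142]
scene yellow 147 [ 0.6285 -0.1648  0.0914] mid [ 0.6286 -0.1644  0.0915] ext [0.026 0.025 0.006] toolshift [-0.643 -0.533  0.142]
scene blue 86 [0.5094 0.0334 0.091 ] mid [0.5086 0.0328 0.0912] ext [0.025 0.025 0.006] toolshift [-0.457 -0.396  0.143]
scene white 117 [ 0.5046 -0.1928  0.091 ] mid [ 0.505  -0.1926  0.0909] ext [0.027 0.025 0.005] toolshift [-0.54  -0.607  0.143]
```

View pics/crop.png

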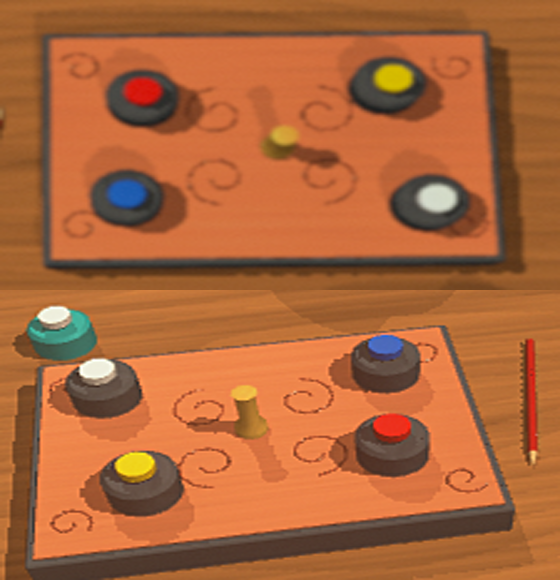

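The crop confirms the red, yellow and blue caps on dark steel pucks, with white raised at lower right in the top view and the turquoise look-alike off the block. Cap tops are at z ≈ 0.0915, which fits 0.093 minus up to 2 mm. Now I'll go above red with the gripper shut.

```bash
python3 -m jog '[[0,-0.558,-0.367,0.08,0,0,0],[0,-0.558,-0.367,0.08,0,0,0],[0,-0.558,-0.367,0.08,0,0,0],[0,-0.558,-0.367,0.08,0,0,0],[0,-0.558,-0.367,0.08,0,0,0],[0,-0.558,-0.367,0.08,0,0,0],[0,-0.558,-0.367,0.08,0,0,0],[0,-0.558,-0.367,0.08,0,0,0],[0,-0.558,-0.367,0.08,0,0,0],[0,-0.558,-0.367,0.08,0,0,0],[0,-0.558,-0.367,0.08,0,0,0],[0,-0.558,-0.367,0.08,0,0,0],[0,-0.558,-0.367,0.08,0,0,0],[0,-0.558,-0.367,0.08,0,0,0],[0,-0.558,-0.367,0.08,0,0,0]]'
```

```text
time_s: 2.58
position: [0.6138, 0.0223, 0.1538]
tcp_rot: [[-0.922, 0.387, -0.0], [0.387, 0.922, 0.0], [0.0, 0.0, -1.0]]
force: [0.5, -0.3, -0.2]
opening: 0.006
grasp_force: 0.0
```

```bash
python3 -m jog '[[0,0.001,0.001,0.03,0,0,0],[0,0.001,0.001,0.044,0,0,0],[0,0.001,0.001,0.047,0,0,0],[0,0.001,0.001,0.049,0,0,0],[0,0.001,0.001,0.0505,0,0,0],[0,0.001,0.001,0.052,0,0,0],[0,0.001,0.001,0.0535,0,0,0],[0,0.001,0.001,0.055,0,0,0],[0,0.001,0.001,0.0565,0,0,0],[0,0.001,0.001,0.058,0,0,0],[0,0.001,0.001,0.058,0,0,0]]'
```

```text
time_s: 3.95
position: [0.6143, 0.0223, 0.0954]
tcp_rot: [[-0.922, 0.388, 0.001], [0.388, 0.922, -0.0], [-0.001, 0.0, -1.0]]
force: [0.8, -0.8, 2.1]
opening: 0.003
grasp_force: 1.0
```

```bash
python3 -m jog '[[0,0,0,0.0008,0,0,0],[0,0,0,0.0016,0,0,0],[0,0,0,0.0024,0,0,0],[0,0,0,0.0024,0,0,0],[0,0,0,0.0024,0,0,0]]'
```

```text
time_s: 4.58
position: [0.6143, 0.0223, 0.094]
tcp_rot: [[-0.922, 0.388, 0.001], [0.388, 0.922, -0.0], [-0.001, 0.0, -1.0]]
force: [1.6, 0.7, 6.4]
opening: 0.007
grasp_force: 3.4
```

```bash
python3 -m jog '[[0,0,0,0.0008,0,0,0],[0,0,0,0.0016,0,0,0],[0,0,0,0.0016,0,0,0],[0,0,0,0.0016,0,0,0]]'; python3 -c "
from rig import bot;print(bot.read_state()['force'])"
```

```text
time_s: 5.08
position: [0.6144, 0.0223, 0.0935]
tcp_rot: [[-0.922, 0.388, 0.002], [0.388, 0.922, -0.0], [-0.002, 0.0, -1.0]]
force: [0.2, -0.3, 13.3]
opening: 0.006
grasp_force: 6.4
[ 0.23318887 -0.33655512 13.33612257]
```

Red is home: 13 N against the stop, with the tip at z ≈ 0.0825. Next I'll lift and move over yellow.

```bash
python3 -m jog '[[0,0,0,-0.01,0,0,0],[0,0,0,-0.055,0,0,0],[0,-0.085,-0.167,-0.055,0,0,0],[0,-0.085,-0.167,-0.055,0,0,0],[0,-0.085,-0.167,-0.055,0,0,0],[0,-0.085,-0.167,-0.055,0,0,0],[0,-0.085,-0.167,-0.055,0,0,0],[0,-0.085,-0.167,-0.055,0,0,0],[0,-0.085,-0.167,-0.055,0,0,0]]'; python3 - <<'E'
from h import *
a,_=viewer.capture("scene"); cv2.imwrite("pics/c1.png",cv2.resize(a[150:345,120:345],(692,600)))
E
```

```text
time_s: 6.2
position: [0.6271, -0.1628, 0.1465]
tcp_rot: [[-0.922, 0.386, -0.001], [0.386, 0.922, 0.0], [0.001, 0.0, -1.0]]
force: [0.1, -0.1, 0.7]
opening: 0.007
grasp_force: 0.0
```

View pics/c1.png

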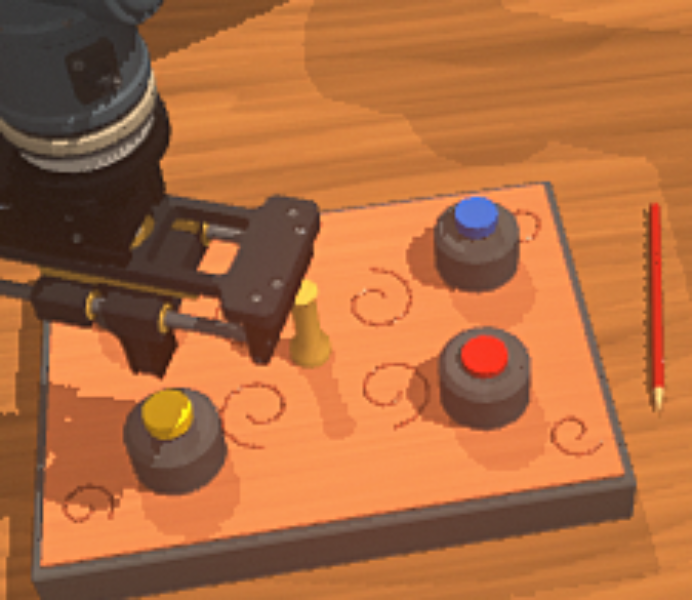

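The crop shows the red cap (485,355) close to the steel and the blue (475,217) still up. The finger is above and behind yellow (168,413), and the punch (308,325) is standing. Now I'll press yellow.

```bash
python3 -m jog '[[0,-0.001,-0.002,0.025,0,0,0],[0,-0.001,-0.002,0.038,0,0,0],[0,-0.001,-0.002,0.041,0,0,0],[0,-0.001,-0.002,0.043,0,0,0],[0,-0.001,-0.002,0.0445,0,0,0],[0,-0.001,-0.002,0.046,0,0,0],[0,-0.001,-0.002,0.0475,0,0,0],[0,-0.001,-0.002,0.049,0,0,0],[0,-0.001,-0.002,0.0505,0,0,0],[0,-0.001,-0.002,0.052,0,0,0],[0,-0.001,-0.002,0.053,0,0,0],[0,-0.001,-0.002,0.053,0,0,0]]'
```

```text
time_s: 7.75
position: [0.6279, -0.1669, 0.0941]
tcp_rot: [[-0.922, 0.388, 0.001], [0.388, 0.922, -0.0], [-0.001, 0.0, -1.0]]
force: [0.9, -0.1, 5.8]
opening: 0.005
grasp_force: 2.7
```

```bash
python3 -m jog '[[0,0,0,0.0008,0,0,0],[0,0,0,0.0016,0,0,0],[0,0,0,0.002,0,0,0],[0,0,0,0.002,0,0,0],[0,0,0,0.002,0,0,0]]'
```

```text
time_s: 8.38
position: [0.6279, -0.1669, 0.0936]
tcp_rot: [[-0.922, 0.388, 0.001], [0.388, 0.922, -0.001], [-0.002, -0.0, -1.0]]
force: [-1.6, 0.7, 12.3]
opening: 0.01
grasp_force: 6.4
```

Yellow is home: 12 N at the same height as red. Next I'll go up high, since the path crosses the punch, and over to blue.

```bash
python3 -m jog '[[0,0,0,-0.01,0,0,0],[0,0,0,-0.07,0,0,0],[0,0,0,-0.07,0,0,0],[0,0.188,0.138,-0.07,0,0,0],[0,0.188,0.138,-0.07,0,0,0],[0,0.188,0.138,-0.07,0,0,0],[0,0.188,0.138,-0.07,0,0,0],[0,0.188,0.138,-0.07,0,0,0],[0,0.188,0.138,-0.07,0,0,0],[0,0.188,0.138,-0.055,0,0,0],[0,0.188,0.138,-0.055,0,0,0],[0,0.188,0.138,-0.055,0,0,0]]'
```

```text
time_s: 9.88
position: [0.5079, 0.0328, 0.146]
tcp_rot: [[-0.921, 0.389, -0.001], [0.389, 0.921, 0.0], [0.001, -0.0, -1.0]]
force: [-0.3, 0.7, -0.0]
opening: 0.006
grasp_force: 0.0
```

```bash
python3 -m jog '[[0,0,0,0.025,0,0,0],[0,0,0,0.038,0,0,0],[0,0,0,0.041,0,0,0],[0,0,0,0.043,0,0,0],[0,0,0,0.0445,0,0,0],[0,0,0,0.046,0,0,0],[0,0,0,0.0475,0,0,0],[0,0,0,0.049,0,0,0],[0,0,0,0.0505,0,0,0],[0,0,0,0.052,0,0,0],[0,0,0,0.053,0,0,0],[0,0,0,0.053,0,0,0]]'
```

```text
time_s: 11.38
position: [0.5082, 0.0334, 0.0939]
tcp_rot: [[-0.922, 0.388, 0.001], [0.388, 0.922, -0.0], [-0.001, 0.0, -1.0]]
force: [0.9, 0.0, 5.6]
opening: 0.004
grasp_force: 2.9
```

```bash
python3 -m jog '[[0,0,0,0.0008,0,0,0],[0,0,0,0.0016,0,0,0],[0,0,0,0.002,0,0,0],[0,0,0,0.002,0,0,0],[0,0,0,0.002,0,0,0]]'
```

```text
time_s: 12.0
position: [0.5083, 0.0334, 0.0933]
tcp_rot: [[-0.922, 0.388, 0.002], [0.388, 0.922, -0.0], [-0.002, 0.0, -1.0]]
force: [-2.1, -0.3, 16.9]
opening: 0.004
grasp_force: 8.4
```

Blue is home at 17 N. Next I'll lift, clear the view and check.

```bash
python3 -m jog '[[0,0,0,-0.01,0,0,0],[0,0,0,-0.07,0,0,0],[0,0,0,-0.12,0,0,0],[0,0,0.25,-0.12,0,0,0],[0,0,0.25,-0.12,0,0,0],[0,0,0.25,-0.12,0,0,0],[0,0,0.25,-0.12,0,0,0],[0,0,0.25,-0.12,0,0,0],[0,0,0.25,-0.12,0,0,0],[0,0,0.25,-0.12,0,0,0]]'; python3 - <<'E'
from h import *
a,d=viewer.capture("scene"); cv2.imwrite("pics/end.png",a)
for c,g in {"red":(.6145,.0207),"yellow":(.6275,-.1648),"blue":(.5087,.0331),"white":(.504,-.193)}.items():
    u,v=map(round,uv("scene",[*g,.083 if c!="white" else .093])); m=np.zeros(d.shape,bool); m[v-2:v+3,u-2:u+3]=1
    print(c,np.round(np.median(xyz("scene",m,d),0),4))
E
```

```text
time_s: 13.25
position: [0.604, 0.2622, 0.2111]
tcp_rot: [[-0.921, 0.39, -0.002], [0.39, 0.921, -0.001], [0.001, -0.002, -1.0]]
force: [-0.4, -0.5, -0.3]
opening: 0.003
grasp_force: 0.0
red [0.6131 0.0211 0.0825]
yellow [ 0.6273 -0.1643  0.0824]
blue [0.5088 0.0328 0.0829]
white [ 0.503  -0.1936  0.091 ]
```

View pics/end.png

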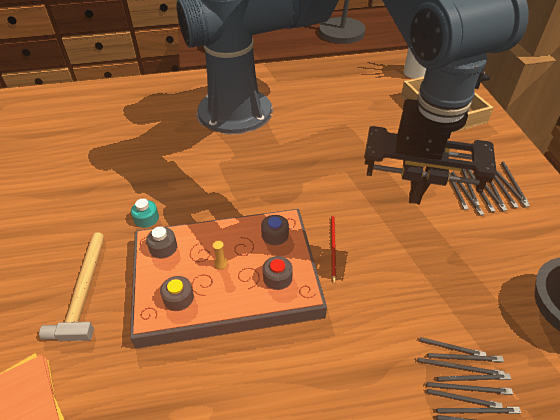

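The picture shows red (277,266), yellow (175,287) and blue (275,223) down, with depth putting all three at z ≈ 0.0825. White (159,234) is still up, and the punch, hammer and pencil are in place.

```bash
python3 -c "
from rig import workorder;print(workorder.hand_in())"
```

```text
the job is handed in; nothing more can be done
None
```

I pressed the red, yellow and blue caps home in that order, peaking at about 17 N in the readings; white is still up, the weights, punch, hammer and pencil look unmoved in the final picture, and the job is handed in (no verdict was returned).

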